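# Read a board's moisture at a pencilled spot on the indexing turntable

### The arm

A 6-joint arm with a two-finger parallel gripper is mounted at the origin on the work surface. World frame = base frame: x ahead of the robot, y to its left, z up, the work surface at z = 0. Lengths are in m, angles in rad, forces in N, time in s.
With the tool pointing down it reaches from about 0.25 to 0.775 m from the base axis. Payload 4 kg.
Tool frame: the origin (TCP) lies where the fingers leave the gripper's body, on its centre line; the fingertips stand 97 mm ahead of it and the grasp point (between the pads) lies 78 mm ahead of it (ctrl.grip_depth is the z of the grasp point in the tool frame, in m); z points along the fingers, y is the line along which they close (so a half turn about z gives the same grasp; the last joint's range is limited). The gripper opens to 94 mm and grips with 3 to 60 N. Pads are 16 mm wide; open, the fingers measure 119 mm over their backs; the gripper's body (75 mm by 177 mm) begins 78 mm behind the grasp point.
Start: joints at [-1.259, 0.087, 1.371, -0, 1.684, -0.103], TCP at [0.222, -0.503, 0.303] pointing down, gripper open.
Joint ranges: [-3.1, 3.1], [-0.76, 2.03], [0.27, 2.55], [-1.08, 4.22], [0.17, 2.65], [-2.57, 2.57]. Speed limits (rad/s): [2.79, 2.79, 3.14, 3.14, 3.14, 3.14].

### API

Orientations are given as a unit quaternion [x, y, z, w].
In Python, from workcell import ctrl, eyes, close_job gives the robot as it stands.
- The arm moves only by the tool send_rows, never from a script. Its argument "deltas" is a list of rows, each an object with "slide": the shift along the tool's x, y, z normalised to -1 to 1, where 1 is 15 cm, a list of three; "dr": the turn, a rotation vector about the tool's x, y, z normalised to -1 to 1, where 1 is 180 degrees, a list of three; "claw": the finger opening in mm, from 0 to 94. In form: [{"slide": [dx, dy, dz], "dr": [rx, ry, rz], "claw": claw}, ...]. A call has exactly 10 rows; each row is the pose to reach, as a shift and turn from the pose commanded when the call began, along the tool's axes at that moment, turning the shorter way round; what a row does not reach only later rows make up. A row lasts 1/10 s, in which the tool goes at most 50 mm and 8.59 degrees, less where a joint would pass 70% of its speed; a pose out of reach is approached as far as the arm can. A call with a number of a shift or a turn outside -1 to 1 is refused whole. A call with a gripper value outside its range is refused whole. The fingers move at their own pace and stop on an object; "newtons" is the grip in N (left out, the last holds). Time passes only in rows, so rows that repeat a pose let the fingers close, or fill a call up. It gives the time, the measured TCP pose, the force, the opening and the grip force at its end, in the units of the state.
- ctrl.sense(): the state, without advancing time (a new reading comes with each control period).
- eyes.grab_frame(name): name is "scene" or "side" or "wrist"; returns a dict with "frame" (480x640x3 uint8, red, green, blue), "range_z" (480x640 float32, m along the optical axis (not along the pixel's ray), 0 where there is no reading), "fx", "fy", "cx", "cy" (pixels), "rvec" (rotation vector, rad) and "tvec" (3), from world to camera coordinates, as OpenCV has them; the wrist camera has in their place "hand_eye" (4x4, takes a point from camera to tool coordinates, whose origin is the TCP and whose axes are the flange's). Camera axes: x right, y down, z forward; pixel columns grow to the right and rows downward; lengths in m; the calibration is good to about 2 mm. A picture is of the moment at which its call begins: read the wrist's pose just before it.
- close_job(): hands the job in; it is judged then, once.
The state is a dict: "time_s": time; "joint_positions": joint angles; "joint_velocities": joint speeds; "tau": joint torques, N m; "eef_pos": TCP position; "tcp_rot": TCP orientation; "force": force on the tool from outside, world axes, zero at the start; "moment": the same for the moment, N m; "grip_width": finger opening in m; "grip_force": force on a finger pad.
Only numpy, scipy, OpenCV 4.12 (cv2) and the standard library are available. Lean on these libraries where they do the work, as an engineer would, in place of code of your own. Each camera call takes 0.05 s, during which the arm holds its last target. There are 200 camera calls.

### The job

Turn the turntable by its wooden knob, counter-clockwise seen from above, until its two rim studs straddle the sprung index pin and it clicks home. Then take the moisture meter out of its stand and hold its steel ball tip on the pencilled ring-and-cross of the sloping board, the meter square to the board's face and pressed gently so that the sprung tip goes about half-way in (6 mm). Finish while still holding it there, with the turntable still in its click, and leave everything else on the bench where it is.

Things in the scene. Friction and masses are not known exactly. Their poses are not given: they have to be found in the camera images.
- base: green round base of the indexing turntable, fixed to the bench; origin on the turntable's vertical axis, at bench height. Its own -x points to the sprung index pin (with a roller at its end; pin's axis 25 mm above the bench, in a 30 mm high steel block 153 mm from the axis). The round aluminium disc on it has 125 mm radius and its top face is 34 mm above the bench.
- disc (a joint): angle of the disc, rad, about the vertical axis through base's origin, growing counter-clockwise from above; 0 = the click: the two 10 mm brass rim studs straddle the index pin. Starts at -1.5 to -0.7; stops at -2.2 and 0.9. Turning takes about 1 N at the knob, 4 N to ride over a stud 0.15 rad before the click; let go within 0.04 rad of the click it centres to 0.02 and holds.
- knob (a point): point on the axis of the upright round wooden knob on the disc, 22 mm diameter, from 54 to 94 mm above the bench, on a 12 mm pin, 108 mm from the turntable's axis; this point is 74 mm above the bench. The knob is fixed to the disc. At the click it stands on base's own +y side of the axis.
- board: pine board 140 x 100 x 22 mm screwed to two bearers on the disc, sloping at 20 degrees (its highest edge is 121 mm above the bench); origin at the centre of its underside, own z square to its faces, outwards and upwards, own x up the slope. At the click its low edge faces the index pin, own y along base's y.
- spot (a point): centre of the pencilled cross in a ring of 10 mm radius on the board's upper face, at (-15, 18, 22) mm in the board's frame. The two dark round knots on the board are not it.
- stand: wooden stand of the meter, fixed to the bench: 54 x 48 mm block 95 mm high with a pocket 34 x 28 mm (x, y) open at the top, in which the meter stands upright 45 mm deep; origin at the centre of its underside.
- meter: moisture meter, about 0.17 kg: grey flat-sided box shell 30 x 24 mm (own x, y) and 120 mm long along own z, with a sprung steel tip below. Origin at the end of the tip when the spring is relaxed, own z from there to the shell: the shell lies from z = 36 to 156 mm. It starts upright in the stand, tip down, own axes along the stand's, origin 14 mm above the bench; 75 mm of shell stand out.
- tip_end (a point): end of the ball tip (14 mm ball on an 8 mm rod), on the meter's own z axis; slides into the shell when pressed
- sprung_tip (a joint): how far the tip is pushed into the meter, m: 0 relaxed, 0.012 fully in; the spring takes 1.2 N to start, 3 N half-way and 4.8 N fully in, after which the force rises hard
- glue: white glue bottle, 56 mm diameter, 160 mm tall, standing; origin at the centre of its underside (leave it alone)
- offcut_a: pine offcut 28 x 24 x 22 mm lying on the table; origin at the centre of its underside (leave it alone)
- offcut_b: pine offcut 34 x 22 x 22 mm lying on the table; origin at the centre of its underside (leave it alone)
- strip: wood strip 200 x 24 x 20 mm lying along its own x; origin at the centre of its underside (leave it alone)
- try_square: try square lying flat: 110 x 24 x 16 mm dark wooden stock along its own x, 160 mm steel blade along its +y; origin under the stock's middle (leave it alone)
- driver: screwdriver lying along its own x, about 200 mm long; origin at its middle, on the table (leave it alone)
- tape: black round tape measure, 66 mm diameter, 36 mm high, lying flat; origin at the centre of its underside (leave it alone)
- mallet: wooden mallet lying flat, head 70 x 110 x 60 mm, 200 mm handle towards its own -x; origin under the head's centre (leave it alone)
There are look-alikes about, which are no part of the job. Leave any purple look-alike of the stand alone.

How it is judged:
On the way, in this order (a step that is already met when the one before it is completed fails the run):
1. the turntable is turned until it sits in its click (value of joint disc between -0.05 and 0.05 rad and velocity of joint disc between -0.1 and 0.1 rad/s), for 0.2 s.
2. the meter is lifted out of its stand, the turntable still in its click (value of joint disc between -0.05 and 0.05 rad and contact force between the fingers and meter above 1 N and contact force between meter and stand below 0.1 N and z of tip_end in the frame of stand above 0.07 m), for 0.1 s.
At the end, for the whole second after the job is handed in: Fingers hold the meter still, clear of its stand; tip on the board within 10 mm of the cross (inside the ring), meter within 8 degrees of square to the board, sprung tip in by 2.5 to 10 mm (0.5 to 8 N); turntable within 0.05 rad of its click (all of step 1 and contact force between the fingers and meter above 1 N and contact force between meter and stand below 0.1 N and distance between tip_end and spot below 0.01 m and angle between the z axis of meter and the z axis of board, either way round below 0.14 rad and value of joint sprung_tip between 0.0025 and 0.01 m and contact force between meter and board between 0.5 and 8 N and linear speed of meter below 0.02 m/s); the arm keeps its last pose, push and grip.
It fails at once if the meter is pressed or knocked hard against the board (over 15 N) (contact force between meter and board above 15 N).
It fails at once if something else on the bench is moved more than 30 mm (distance of any of glue, offcut_a, offcut_b, strip, try_square, driver, tape, mallet from where it was at the start of the episode above 0.03 m).
It also fails if it takes over 54 s, if anything falls off the work surface, if the arm or the gripper's body presses on something with over 40 N, if the wrist force passes 120 N, or if a joint passes its speed limit or range.

## Working session

There is one attempt and no reset: what is moved stays moved. The work goes in short steps, Python scripts to look and compute and a tool call to move; the robot and the scene stay as the last step left them, time stands still between calls to the robot, and variables do not carry over. Pictures are saved under pics/ and viewed, at most 10 in all, crops included, and the job is handed in when it is done.

Besides the shell and the picture viewer there is one more tool, called after "Emit:" by a JSON object that holds its "method" and its "body". send_rows: Moves the arm, as the interface text tells. Its arguments: {"type":"object","properties":{"deltas":{"type":"array","items":{"type":"object","properties":{"slide":{"type":"array","items":{"type":"number"}},"dr":{"type":"array","items":{"type":"number"}},"claw":{"type":"number"}}}},"newtons":{"type":"number"}},"required":["deltas"]}

```bash
mkdir -p pics
cat > h.py <<'E'
import numpy as np, cv2
from scipy.spatial.transform import Rotation as R
from workcell import ctrl, eyes
def grab(n):
    s=ctrl.sense(); f=eyes.grab_frame(n); 
    if n=='wrist':
        T=np.eye(4);T[:3,:3]=R.from_quat(s['tcp_rot']).as_matrix();T[:3,3]=s['eef_pos'];f['T']=T@np.array(f['hand_eye'])
    else:
        M=np.eye(4);M[:3,:3]=cv2.Rodrigues(np.array(f['rvec'],float))[0];M[:3,3]=np.ravel(f['tvec']);f['T']=np.linalg.inv(M)
    return f
def cloud(f):
    z=f['range_z'];v,u=np.mgrid[:480,:640]
    P=np.stack([(u-f['cx'])/f['fx']*z,(v-f['cy'])/f['fy']*z,z],-1)
    return P@f['T'][:3,:3].T+f['T'][:3,3]
def save(f,n): cv2.imwrite('pics/'+n,f['frame'][:,:,::-1]); np.savez('pics/'+n[:-4],frame=f['frame'],P=cloud(f))
E
python3 - <<'E'
from h import *
for n in ['scene','side']:
    f=grab(n); save(f,n+'0.png'); print(n,f['T'].round(3),f['fx'])
E
```

```text
scene [[ 0.172  0.603 -0.779  1.472]
 [ 0.985 -0.108  0.133 -0.155]
 [-0.004 -0.79  -0.613  0.805]
 [ 0.     0.     0.     1.   ]] 478.667027413549
side [[ 0.996 -0.043  0.072  0.43 ]
 [-0.084 -0.528  0.845 -1.043]
 [ 0.002 -0.848 -0.53   0.732]
 [ 0.     0.     0.     1.   ]] 536.720046001363
```

View pics/scene0.png

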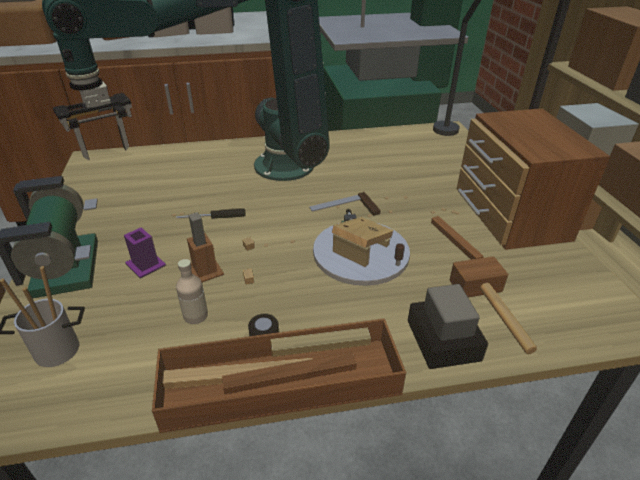

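View pics/side0.png

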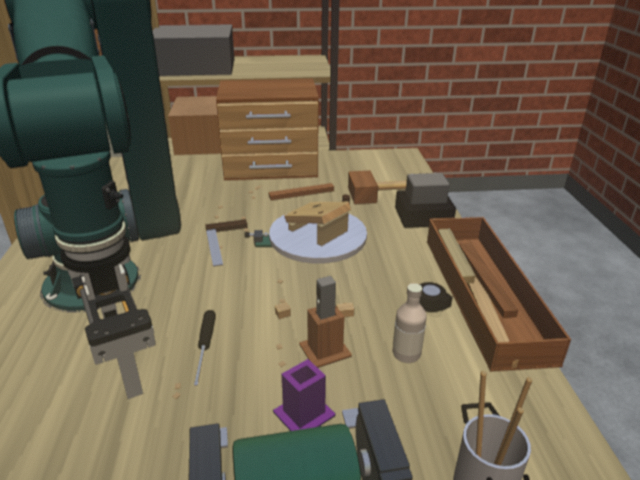

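Scene view: meter in its wooden stand at (200,245), with the purple look-alike at (143,250). The turntable is at (361,250), knob (400,252), index pin (349,214), and the board is centred near (362,232). Side view: meter (326,300), turntable (318,235), pin block (263,240), purple look-alike (303,395). Next I measure and make a close crop.

Run:
```python
from h import *
a=np.load('pics/scene0.npz');b=np.load('pics/side0.npz')
I=a['frame'];J=b['frame']
c1=cv2.resize(I[195:290,300:420],None,fx=5,fy=5,interpolation=2)[:,:,::-1]
c2=cv2.resize(J[180:370,240:400],None,fx=3,fy=3,interpolation=2)[:475,:,::-1]
c1=cv2.copyMakeBorder(c1[:,:600],0,0,0,0,0)
cv2.imwrite('pics/c1.png',c1);cv2.imwrite('pics/c2.png',cv2.resize(J[185:265,240:380],None,fx=5,fy=5,interpolation=2)[:,:,::-1])
for nm,d in (('scene',a),('side',b)):
    P=d['P'];z=P[...,2];x=P[...,0];y=P[...,1]
    reg=(x>.2)&(x<.8)&(y>-.5)&(y<.5)
    m=reg&(abs(z-.034)<.004)
    n,l,s,c=cv2.connectedComponentsWithStats(m.astype(np.uint8))
    k=1+np.argmax(s[1:,4]);q=P[l==k][:,:2].astype(np.float32)
    print(nm,'disc',cv2.minEnclosingCircle(q),len(q))
    (cx,cy),r=cv2.minEnclosingCircle(q)
    q=P[(np.hypot(x-cx,y-cy)<.125)&(np.hypot(x-cx,y-cy)>.085)&(z>.05)&(z<.1)]
    print('knobish',len(q))
    F=d['frame'].astype(int)
    m=reg&(z>.13)&(z<.18)&(np.hypot(x-cx,y-cy)>.15)
    n,l,s,c=cv2.connectedComponentsWithStats(m.astype(np.uint8))
    for i in range(1,n):
        if s[i,4]>15: q=P[l==i];print(c[i].round(),s[i,4],np.median(q,0).round(4),q.min(0).round(3),q.max(0).round(3))
P=a['P'];print('knob',P[244:268:3,400].round(3)); print('pin',P[205:222:2,349].round(3))
```

```text
scene disc ((0.5378106832504272, 0.1321634203195572), 0.12615369260311127) 2578
knobish 157
[305. 151.] 427 [0.2119 0.0428 0.1553] [ 0.2   -0.002  0.13 ] [0.223 0.091 0.18 ]
[476. 177.] 175 [0.43   0.4724 0.1477] [0.353 0.467 0.141] [0.488 0.5   0.152]
[196. 223.] 242 [ 0.5261 -0.2686  0.1585] [ 0.501 -0.285  0.131] [ 0.534 -0.254  0.173]
[185. 267.] 202 [ 0.6788 -0.2893  0.1556] [ 0.66  -0.302  0.13 ] [ 0.686 -0.277  0.163]
side disc ((0.5367318987846375, 0.12947620451450348), 0.1273496150970459) 2499
knobish 67
[269. 142.] 179 [0.4166 0.471  0.1461] [0.355 0.459 0.138] [0.485 0.499 0.152]
[175. 218.] 193 [0.2107 0.0034 0.1566] [ 0.2   -0.004  0.13 ] [0.219 0.039 0.18 ]
[325. 290.] 479 [ 0.513  -0.2792  0.1571] [ 0.497 -0.288  0.13 ] [ 0.531 -0.256  0.173]
[414. 294.] 270 [ 0.6679 -0.2982  0.1543] [ 0.657 -0.307  0.131] [ 0.683 -0.279  0.164]
knob [[0.612 0.207 0.096]
 [0.622 0.204 0.094]
 [0.624 0.204 0.087]
 [0.629 0.203 0.081]
 [0.626 0.205 0.069]
 [0.627 0.206 0.061]
 [0.621 0.21  0.045]
 [0.619 0.212 0.034]]
pin [[ 0.281  0.164 -0.001]
 [ 0.295  0.161  0.001]
 [ 0.355  0.145  0.035]
 [ 0.357  0.145  0.029]
 [ 0.37   0.141  0.031]
 [ 0.383  0.138  0.034]
 [ 0.39   0.137  0.032]
 [ 0.392  0.136  0.026]
 [ 0.5    0.107  0.098]]
```

View pics/c1.png

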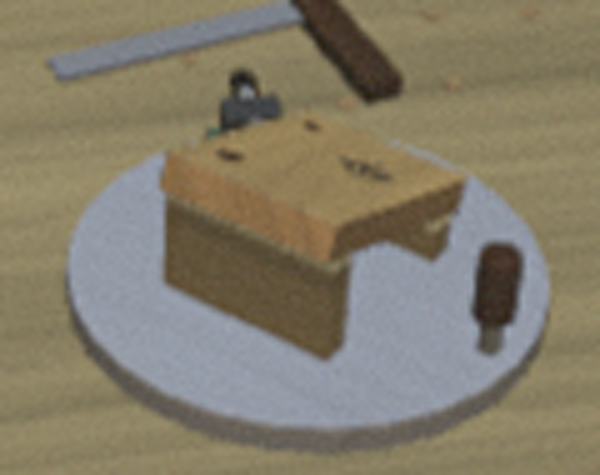

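View pics/c2.png

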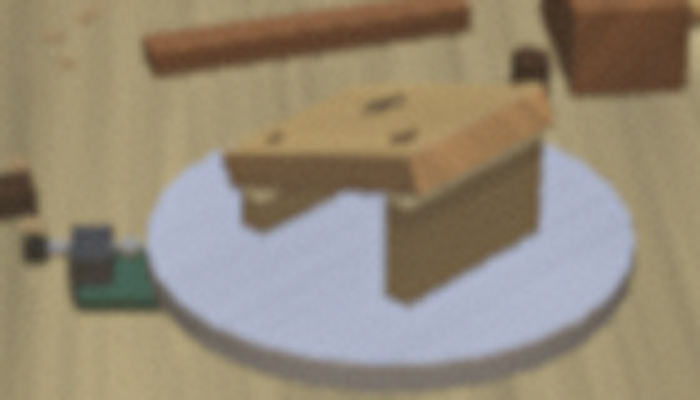

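The crops show the pencilled ring-cross at scene px ≈(373,228), and the knots at (346,226) and (362,220). Knob ≈(399.6,253), pin block ≈(350,216). The only candidates for the meter stand are the wooden one holding the grey meter, (200,250), and the purple one, (143,250), so I choose the wooden one. The axis comes out at ≈(0.537,0.131) and the knob at ≈(0.617,0.208), 111 mm from it against 108 expected.

Run:
```python
from h import *
s=ctrl.sense();print(s['eef_pos'],R.from_quat(s['tcp_rot']).as_matrix().round(3))
f=eyes.grab_frame('wrist');print(np.array(f['hand_eye']).round(3),f['fx'])
a=np.load('pics/scene0.npz');b=np.load('pics/side0.npz')
for d in (a,b):
    P=d['P'].reshape(-1,3);x,y,z=P.T
    q=P[(abs(z-.030)<.004)&(x>.36)&(x<.405)&(abs(y-.137)<.03)];print('block',len(q),q.mean(0),q.min(0),q.max(0))
    q=P[(z>.056)&(z<.092)&(np.hypot(x-.617,y-.208)<.02)]
    from scipy.optimize import least_squares
    r=least_squares(lambda c:np.hypot(q[:,0]-c[0],q[:,1]-c[1])-.011,[.617,.208],loss='soft_l1',f_scale=.002);print('knob',len(q),r.x)
    q=P[(z>.1)&(z<.165)&(np.hypot(x-.517,y+.27)<.04)].astype(np.float32)
    print('meter',len(q),cv2.minAreaRect(q[:,:2]))
    q=P[(z>.165)&(np.hypot(x-.517,y+.27)<.04)].astype(np.float32);print('top',len(q),q.mean(0),cv2.minAreaRect(q[:,:2]))
```

```text
[ 0.22154858 -0.50308412  0.30163868] [[ 0.915  0.403 -0.001]
 [ 0.403 -0.915  0.002]
 [ 0.    -0.002 -1.   ]]
[[-0.    -0.964 -0.266  0.079]
 [ 1.     0.    -0.001 -0.001]
 [ 0.001 -0.266  0.964 -0.082]
 [ 0.     0.     0.     1.   ]] 398.277131750664
block 71 [0.38190509 0.14048372 0.03050956] [0.36003971 0.12481383 0.02643711] [0.39629129 0.15703932 0.03363898]
knob 100 [0.61481641 0.20663646]Traceback (most recent call last):
  File "<stdin>", line 12, in <module>
cv2.error: OpenCV(4.12.0) /io/opencv/modules/imgproc/src/convhull.cpp:143: error: (-215:Assertion failed) total >= 0 && (depth == CV_32F || depth == CV_32S) in function 'convexHull'
```

Emit:
{"method": "send_rows", "body": {"deltas": [{"slide":[0.1,-0.07,0],"dr":[0,0,0],"claw":50},{"slide":[0.2,-0.14,0],"dr":[0,0,0],"claw":50},{"slide":[0.3,-0.21,0],"dr":[0,0,0],"claw":50},{"slide":[0.4,-0.28,0],"dr":[0,0,0],"claw":50},{"slide":[0.5,-0.35,0],"dr":[0,0,0],"claw":50},{"slide":[0.6,-0.43,0],"dr":[0,0,0],"claw":50},{"slide":[0.7,-0.5,0],"dr":[0,0,0],"claw":50},{"slide":[0.8,-0.57,0],"dr":[0,0,0],"claw":50},{"slide":[0.9,-0.65,0],"dr":[0,0,0],"claw":50},{"slide":[1,-0.72,0],"dr":[0,0,0],"claw":50}]}}

```text
time_s: 1.15
eef_pos: [0.3162, -0.342, 0.303]
tcp_rot: [0.978, 0.206, 0.0, 0.0]
force: [0.5, 0.1, -0.4]
grip_width: 0.05
grip_force: 0.0
```

Emit:
{"method": "send_rows", "body": {"deltas": [{"slide":[0.1,-0.07,0],"dr":[0,0,0],"claw":50},{"slide":[0.2,-0.14,0],"dr":[0,0,0],"claw":50},{"slide":[0.3,-0.21,0],"dr":[0,0,0],"claw":50},{"slide":[0.4,-0.28,0],"dr":[0,0,0],"claw":50},{"slide":[0.5,-0.35,0],"dr":[0,0,0],"claw":50},{"slide":[0.6,-0.43,0],"dr":[0,0,0],"claw":50},{"slide":[0.7,-0.5,0],"dr":[0,0,0],"claw":50},{"slide":[0.8,-0.57,0],"dr":[0,0,0],"claw":50},{"slide":[0.9,-0.65,0],"dr":[0,0,0],"claw":50},{"slide":[1,-0.72,0],"dr":[0,0,0],"claw":50}]}}

```text
time_s: 2.15
eef_pos: [0.4093, -0.1826, 0.303]
tcp_rot: [0.978, 0.207, 0.0, 0.0]
force: [0.3, -0.2, -0.6]
grip_width: 0.05
grip_force: 0.0
```

```bash
cat >> h.py <<'E'
def go(p,Rm=None):
    """slide/dr from present pose to tool pose"""
    s=ctrl.sense();R0=R.from_quat(s['tcp_rot']);print('at',np.round(s['eef_pos'],4),R0.as_matrix().round(3).tolist(),'t',s['time_s'],'q',np.round(s['joint_positions'],2),'F',np.round(s['force'],1),s['grip_width'],s['grip_force'])
    print('slide',(R0.inv().apply(np.array(p)-s['eef_pos'])/.15).round(3), 'dr',((R0.inv()*R.from_matrix(Rm)).as_rotvec()/np.pi).round(3) if Rm is not None else '')
def down(yaw,tilt=0): # tool z down, tool x at yaw (deg)
    t=np.radians(yaw);c,s=np.cos(t),np.sin(t)
    return np.array([[c,s,0],[s,-c,0],[0,0,-1.]])
E
python3 - <<'E'
from h import *
go([.615,.2066,.25],down(44))
f=grab('wrist');save(f,'w1.png')
E
```

```text
at [ 0.4093 -0.1826  0.303 ] [[0.915, 0.404, 0.001], [0.404, -0.915, -0.0], [0.001, 0.001, -1.0]] t 2.15 q [-0.55 -0.14  1.59  0.    1.69  0.61] F [ 0.3 -0.2 -0.6] 0.05003089526385559 0.0
slide [ 2.303 -1.82   0.353] dr [ 0.    -0.    -0.112]
```

Emit:
{"method": "send_rows", "body": {"deltas": [{"slide":[0.1,-0.08,0],"dr":[0,0,0],"claw":50},{"slide":[0.2,-0.16,0],"dr":[0,0,0],"claw":50},{"slide":[0.3,-0.24,0],"dr":[0,0,0],"claw":50},{"slide":[0.4,-0.32,0],"dr":[0,0,0],"claw":50},{"slide":[0.5,-0.4,0],"dr":[0,0,0],"claw":50},{"slide":[0.6,-0.48,0],"dr":[0,0,0],"claw":50},{"slide":[0.7,-0.56,0],"dr":[0,0,0],"claw":50},{"slide":[0.8,-0.64,0],"dr":[0,0,0],"claw":50},{"slide":[0.9,-0.72,0],"dr":[0,0,0],"claw":50},{"slide":[1,-0.8,0],"dr":[0,0,0],"claw":50}]}}

```text
time_s: 3.2
eef_pos: [0.4978, -0.0131, 0.3029]
tcp_rot: [0.978, 0.206, 0.0, 0.0]
force: [0.7, 0.0, 0.7]
grip_width: 0.05
grip_force: 0.0
```

Run:
```python
from h import *
from scipy.optimize import least_squares
go([.615,.2066,.25],down(44))
f=grab('wrist');save(f,'w2.png')
P=cloud(f).reshape(-1,3);x,y,z=P.T
q=P[(abs(z-.034)<.004)&(np.hypot(x-.537,y-.131)<.2)].astype(np.float32);print('disc',len(q),cv2.minEnclosingCircle(q[:,:2]))
q=P[(z>.056)&(z<.092)&(np.hypot(x-.615,y-.207)<.02)]
print('knob',len(q), least_squares(lambda c:np.hypot(q[:,0]-c[0],q[:,1]-c[1])-.011,[.615,.207],loss='soft_l1',f_scale=.002).x if len(q) else 0)
q=P[(abs(z-.030)<.004)&(x>.35)&(x<.405)&(abs(y-.137)<.03)].astype(np.float32)
if len(q):print('block',len(q),q.mean(0),cv2.minAreaRect(q[:,:2]))
w=np.load('pics/w1.npz')
for d in (w['P'],np.load('pics/scene0.npz')['P'],np.load('pics/side0.npz')['P']):
    Q=d.reshape(-1,3)
    m=Q[(Q[:,2]>.11)&(Q[:,2]<.18)&(np.hypot(Q[:,0]-.517,Q[:,1]+.27)<.04)].astype(np.float32)
    if len(m):print('meter',len(m),cv2.minAreaRect(m[:,:2].copy()))
    m=m[m[:,2]>.166]
    if len(m):print(' top',len(m),m.mean(0),cv2.minAreaRect(m[:,:2].copy()))
```

```text
at [ 0.4978 -0.0131  0.3029] [[0.915, 0.404, 0.0], [0.404, -0.915, -0.0], [0.0, 0.001, -1.0]] t 3.2 q [-0.14 -0.03  1.49 -0.    1.68  1.02] F [0.7 0.  0.7] 0.05003027741596473 0.0
slide [ 1.306 -1.025  0.353] dr [ 0.    -0.    -0.112]Traceback (most recent call last):
  File "<stdin>", line 6, in <module>
cv2.error: OpenCV(4.12.0) /io/opencv/modules/imgproc/src/shapedescr.cpp:201: error: (-215:Assertion failed) count >= 0 && (depth == CV_32F || depth == CV_32S) in function 'minEnclosingCircle'
```

View pics/w2.png

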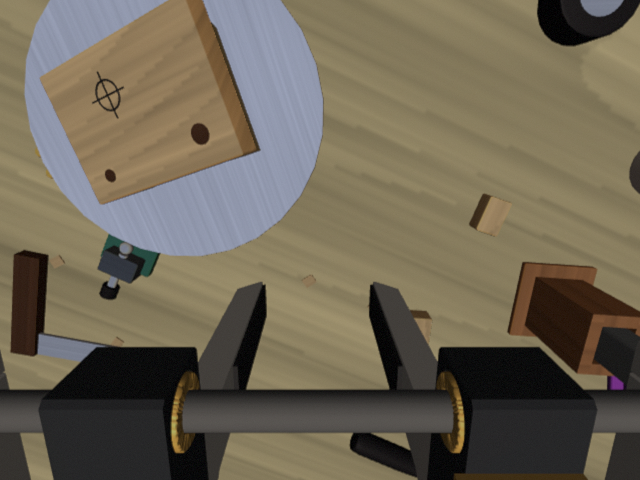

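Wrist view: spot at (107,95), knots (200,133) and (110,175), pin block (122,258), and the meter stand at lower right (580,320).

Run:
```python
import numpy as np
for n in ('w1','w2'):
    P=np.load(f'pics/{n}.npz')['P']
    for u,v in [(107,95),(270,120),(122,258),(124,248),(300,200),(490,215),(400,100),(620,345)]: print(n,u,v,P[v,u].round(4))
```

```text
w1 107 95 [0.4351 0.0383 0.0013]
w1 270 120 [ 0.4747 -0.1049  0.001 ]
w1 122 258 [ 0.2898 -0.0175 -0.0009]
w1 124 248 [ 0.3015 -0.0168  0.0006]
w1 300 200 [ 4.175e-01 -1.595e-01  1.000e-04]
w1 490 215 [ 4.794e-01 -3.360e-01  3.000e-04]
w1 400 100 [ 0.5386 -0.2065  0.0014]
w1 620 345 [ 0.4122 -0.5378 -0.0008]
w2 107 95 [0.5343 0.1636 0.0913]
w2 270 120 [0.5637 0.0606 0.0342]
w2 122 258 [0.3935 0.1415 0.0298]
w2 124 248 [0.4043 0.1421 0.0311]
w2 300 200 [5.06e-01 1.01e-02 3.00e-04]
w2 490 215 [ 0.5678 -0.1561  0.0217]
w2 400 100 [ 0.6273 -0.0374 -0.0011]
w2 620 345 [ 0.5209 -0.2529  0.114 ]
```

```bash
cat > m.py <<'E'
from h import *
from scipy.optimize import least_squares
C=lambda a:np.ascontiguousarray(a,dtype=np.float32)
def meas(n):
    P=np.load(f'pics/{n}.npz')['P'].reshape(-1,3);x,y,z=P.T
    q=P[(abs(z-.034)<.003)&(np.hypot(x-.537,y-.131)<.14)]
    if len(q)>50:
        h=cv2.convexHull(C(q[:,:2]))[:,0]; r=least_squares(lambda c:np.hypot(h[:,0]-c[0],h[:,1]-c[1])-.125,[.537,.131],loss='soft_l1',f_scale=.001).x
        print(n,'disc',len(q),r.round(4),np.hypot(*(h-r).T).round(3)[::6])
    q=P[(z>.056)&(z<.092)&(np.hypot(x-.615,y-.207)<.02)]
    if len(q)>20: print(n,'knob',len(q), least_squares(lambda c:np.hypot(q[:,0]-c[0],q[:,1]-c[1])-.011,[.615,.207],loss='soft_l1',f_scale=.002).x)
    q=P[(abs(z-.030)<.002)&(x>.35)&(x<.405)&(abs(y-.137)<.03)]
    if len(q)>20:print(n,'block',len(q),q.mean(0),cv2.minAreaRect(C(q[:,:2])))
    q=P[(z>.11)&(z<.18)&(np.hypot(x-.517,y+.27)<.04)]
    if len(q)>20:
        print(n,'meter',len(q),cv2.minAreaRect(C(q[:,:2])),q.max(0))
        q=q[q[:,2]>.167]
        if len(q)>20:print(n,'top',len(q),q.mean(0),cv2.minAreaRect(C(q[:,:2])))
if __name__=='__main__':
    import sys
    for n in sys.argv[1:]: meas(n)
E
python3 m.py scene0 side0 w2
```

```text
scene0 disc 2339 [0.5369 0.1331] [0.126 0.125 0.125 0.124 0.124 0.123 0.127]
scene0 knob 100 [0.61481641 0.20663646]
scene0 block 57 [0.38060631 0.14014505 0.03034197] ((0.37358516454696655, 0.13883017003536224), (0.04570476710796356, 0.031423941254615784), 5.856904983520508)
scene0 meter 332 ((0.5171091556549072, -0.26889336109161377), (0.03199906274676323, 0.024731451645493507), 21.62262535095215) [ 0.53435662 -0.25396823  0.17318063]
scene0 top 85 [ 0.51799184 -0.26906319  0.17055129] ((0.5165572762489319, -0.2691584825515747), (0.030859554186463356, 0.02313140034675598), 19.09568214416504)
side0 disc 2334 [0.5345 0.131 ] [0.125 0.124 0.125 0.125 0.124]
side0 knob 31 [0.61486052 0.20671874]
side0 block 74 [0.37910835 0.13959643 0.0300217 ] ((0.377531498670578, 0.1378941535949707), (0.051257360726594925, 0.035885024815797806), 16.802337646484375)
side0 meter 648 ((0.5139660835266113, -0.27179619669914246), (0.03207261860370636, 0.025773579254746437), 20.00925636291504) [ 0.53126144 -0.25611783  0.17325246]
side0 top 148 [ 0.51352909 -0.27292851  0.17017099] ((0.5136311054229736, -0.2715020179748535), (0.02901587262749672, 0.02499145269393921), 20.00925636291504)
w2 disc 35984 [0.5352 0.1356] [0.125 0.124 0.125 0.124 0.124 0.125 0.125 0.125 0.125 0.125]
w2 block 1033 [0.38123609 0.14289075 0.0301394 ] ((0.3776485323905945, 0.1433405578136444), (0.034131523221731186, 0.05460662394762039), 87.71061706542969)
w2 meter 851 ((0.514411211013794, -0.2579212486743927), (0.014948614872992039, 0.03275380656123161), 82.72998809814453) [ 0.52971057 -0.25142473  0.12989329]
```

Emit:
{"method": "send_rows", "body": {"deltas": [{"slide":[0.1,-0.08,0],"dr":[0,0,0],"claw":50},{"slide":[0.2,-0.16,0],"dr":[0,0,0],"claw":50},{"slide":[0.3,-0.24,0],"dr":[0,0,-0.02],"claw":50},{"slide":[0.4,-0.32,0],"dr":[0,0,-0.04],"claw":50},{"slide":[0.5,-0.4,0],"dr":[0,0,-0.06],"claw":50},{"slide":[0.6,-0.5,0],"dr":[0,0,-0.08],"claw":50},{"slide":[0.7,-0.6,0],"dr":[0,0,-0.1],"claw":50},{"slide":[0.8,-0.7,0],"dr":[0,0,-0.112],"claw":50},{"slide":[0.9,-0.8,0],"dr":[0,0,-0.112],"claw":50},{"slide":[1,-0.9,0],"dr":[0,0,-0.112],"claw":50}]}}

```text
time_s: 4.25
eef_pos: [0.5806, 0.1703, 0.3029]
tcp_rot: [0.927, 0.374, -0.0, 0.0]
force: [-0.1, 0.2, -0.5]
grip_width: 0.0502
grip_force: 0.0
```

Run:
```python
from h import *
go([.615,.2068,.16],down(44))
f=grab('wrist');save(f,'w3.png')
import m;m.meas('w3')
```

```text
at [0.5806 0.1703 0.3029] [[0.72, 0.694, 0.0], [0.694, -0.72, -0.001], [-0.0, 0.001, -1.0]] t 4.25 q [ 0.19  0.21  1.23 -0.    1.7   1.  ] F [-0.1  0.2 -0.5] 0.05016266553121193 0.0
slide [ 0.334 -0.016  0.952] dr [ 0.  0. -0.]
w3 disc 26560 [0.5353 0.1354] [0.125 0.124 0.125 0.125 0.124 0.129 0.124 0.124 0.124 0.125 0.125 0.124]
w3 knob 94 [0.61540435 0.20756735]
```

Emit:
{"method": "send_rows", "body": {"deltas": [{"slide":[0.12,-0.005,0],"dr":[0,0,0],"claw":50},{"slide":[0.24,-0.01,0.05],"dr":[0,0,0],"claw":50},{"slide":[0.34,-0.015,0.15],"dr":[0,0,0],"claw":50},{"slide":[0.34,-0.015,0.3],"dr":[0,0,0],"claw":50},{"slide":[0.34,-0.015,0.45],"dr":[0,0,0],"claw":50},{"slide":[0.34,-0.015,0.6],"dr":[0,0,0],"claw":50},{"slide":[0.34,-0.015,0.75],"dr":[0,0,0],"claw":50},{"slide":[0.34,-0.015,0.87],"dr":[0,0,0],"claw":50},{"slide":[0.34,-0.015,0.95],"dr":[0,0,0],"claw":50},{"slide":[0.34,-0.015,0.98],"dr":[0,0,0],"claw":50}]}}

```text
time_s: 5.3
eef_pos: [0.6152, 0.206, 0.1541]
tcp_rot: [0.927, 0.374, -0.001, 0.0]
force: [0.1, -0.1, -0.4]
grip_width: 0.0499
grip_force: 0.0
```

Emit:
{"method": "send_rows", "body": {"deltas": [{"slide":[0,0,0],"dr":[0,0,0],"claw":35},{"slide":[0,0,0],"dr":[0,0,0],"claw":28},{"slide":[0,0,0],"dr":[0,0,0],"claw":24},{"slide":[0,0,0],"dr":[0,0,0],"claw":15},{"slide":[0,0,0],"dr":[0,0,0],"claw":15},{"slide":[0,0,0],"dr":[0,0,0],"claw":15},{"slide":[0,0,0],"dr":[0,0,0],"claw":15},{"slide":[0,0,0],"dr":[0,0,0],"claw":15},{"slide":[0,0,0],"dr":[0,0,0],"claw":15},{"slide":[0,0,0],"dr":[0,0,0],"claw":15}], "newtons": 15}}

```text
time_s: 6.3
eef_pos: [0.6166, 0.2067, 0.1568]
tcp_rot: [0.927, 0.374, 0.001, 0.0]
force: [-0.3, 1.2, 6.1]
grip_width: 0.0212
grip_force: 15.0
```

```bash
cat > arc.py <<'E'
from h import *
s=ctrl.sense();p=s['eef_pos'];R0=R.from_quat(s['tcp_rot'])
A=np.array([.5353,.133,p[2]]);go(p)
d=p-A;print('r',np.hypot(*d[:2]),'ang',np.degrees(np.arctan2(d[1],d[0])))
for k in range(0,46,2):
    q=A+R.from_euler('z',k,degrees=True).apply(d);print(k,(R0.inv().apply(q-p)/.15).round(3)[:2],round(-k/180,4))
E
python3 arc.py
```

```text
at [0.6166 0.2067 0.1568] [[0.72, 0.694, 0.002], [0.694, -0.72, 0.001], [0.002, 0.001, -1.0]] t 6.3 q [0.24 0.37 1.32 0.   1.45 1.04] F [-0.3  1.2  6.1] 0.02124617524219455 15.001597433583811
slide [0. 0. 0.] dr 
r 0.10972980244338301 ang 42.224696936989936
0 [0. 0.] 0.0
2 [ 0.    -0.026] -0.0111
4 [-0.    -0.051] -0.0222
6 [-0.002 -0.077] -0.0333
8 [-0.004 -0.102] -0.0444
10 [-0.007 -0.127] -0.0556
12 [-0.011 -0.153] -0.0667
14 [-0.016 -0.178] -0.0778
16 [-0.022 -0.202] -0.0889
18 [-0.029 -0.227] -0.1
20 [-0.037 -0.251] -0.1111
22 [-0.045 -0.276] -0.1222
24 [-0.054 -0.299] -0.1333
26 [-0.064 -0.323] -0.1444
28 [-0.075 -0.346] -0.1556
30 [-0.087 -0.369] -0.1667
32 [-0.1   -0.391] -0.1778
34 [-0.113 -0.413] -0.1889
36 [-0.127 -0.434] -0.2
38 [-0.142 -0.455] -0.2111
40 [-0.157 -0.475] -0.2222
42 [-0.173 -0.495] -0.2333
44 [-0.19  -0.514] -0.2444
```

Emit:
{"method": "send_rows", "body": {"deltas": [{"slide":[0,-0.026,0],"dr":[0,0,-0.011],"claw":15},{"slide":[0,-0.051,0],"dr":[0,0,-0.022],"claw":15},{"slide":[-0.002,-0.077,0],"dr":[0,0,-0.033],"claw":15},{"slide":[-0.004,-0.102,0],"dr":[0,0,-0.044],"claw":15},{"slide":[-0.007,-0.127,0],"dr":[0,0,-0.056],"claw":15},{"slide":[-0.011,-0.153,0],"dr":[0,0,-0.067],"claw":15},{"slide":[-0.016,-0.178,0],"dr":[0,0,-0.078],"claw":15},{"slide":[-0.022,-0.202,0],"dr":[0,0,-0.089],"claw":15},{"slide":[-0.029,-0.227,0],"dr":[0,0,-0.1],"claw":15},{"slide":[-0.037,-0.251,0],"dr":[0,0,-0.111],"claw":15}]}}

```text
time_s: 7.3
eef_pos: [0.5867, 0.2301, 0.1569]
tcp_rot: [0.848, 0.53, 0.002, 0.0]
force: [1.3, 0.2, 5.9]
grip_width: 0.0213
grip_force: 15.0
```

```bash
python3 arc.py
```

```text
at [0.5867 0.2301 0.1569] [[0.438, 0.899, 0.003], [0.899, -0.438, 0.001], [0.002, 0.003, -1.0]] t 7.3 q [ 0.28  0.33  1.38 -0.    1.43  0.74] F [1.3 0.2 5.9] 0.021311774719836977 15.00611071496678
slide [0. 0. 0.] dr 
r 0.10989893753198918 ang 62.090515311499374
0 [0. 0.] 0.0
2 [ 0.    -0.026] -0.0111
4 [-0.    -0.051] -0.0222
6 [-0.001 -0.077] -0.0333
8 [-0.004 -0.102] -0.0444
10 [-0.007 -0.128] -0.0556
12 [-0.011 -0.153] -0.0667
14 [-0.016 -0.178] -0.0778
16 [-0.022 -0.203] -0.0889
18 [-0.028 -0.227] -0.1
20 [-0.036 -0.252] -0.1111
22 [-0.044 -0.276] -0.1222
24 [-0.053 -0.3  ] -0.1333
26 [-0.063 -0.323] -0.1444
28 [-0.074 -0.347] -0.1556
30 [-0.086 -0.369] -0.1667
32 [-0.098 -0.392] -0.1778
34 [-0.111 -0.414] -0.1889
36 [-0.125 -0.435] -0.2
38 [-0.14  -0.456] -0.2111
40 [-0.155 -0.476] -0.2222
42 [-0.172 -0.496] -0.2333
44 [-0.188 -0.516] -0.2444
```

Emit:
{"method": "send_rows", "body": {"deltas": [{"slide":[0,-0.032,0],"dr":[0,0,-0.014],"claw":15},{"slide":[-0.001,-0.064,0],"dr":[0,0,-0.028],"claw":15},{"slide":[-0.003,-0.096,0],"dr":[0,0,-0.042],"claw":15},{"slide":[-0.007,-0.128,0],"dr":[0,0,-0.056],"claw":15},{"slide":[-0.012,-0.158,0],"dr":[0,0,-0.069],"claw":15},{"slide":[-0.018,-0.188,0],"dr":[0,0,-0.082],"claw":15},{"slide":[-0.026,-0.218,0],"dr":[0,0,-0.095],"claw":15},{"slide":[-0.034,-0.246,0],"dr":[0,0,-0.108],"claw":15},{"slide":[-0.044,-0.276,0],"dr":[0,0,-0.122],"claw":15},{"slide":[-0.053,-0.3,0],"dr":[0,0,-0.133],"claw":15}]}}

```text
time_s: 8.3
eef_pos: [0.5424, 0.243, 0.1568]
tcp_rot: [0.719, 0.695, 0.001, 0.0]
force: [-0.5, 0.9, 6.0]
grip_width: 0.0219
grip_force: 15.0
```

```bash
python3 arc.py|head -5
python3 - <<'E'
from h import *
f=grab('scene');save(f,'s4.png')
cv2.imwrite('pics/s4c.png',cv2.resize(f['frame'][190:285,290:430],None,fx=5,fy=5,interpolation=2)[:,:,::-1])
E
```

```text
at [0.5424 0.243  0.1568] [[0.035, 0.999, 0.002], [0.999, -0.035, 0.001], [0.001, 0.002, -1.0]] t 8.3 q [0.33 0.25 1.47 0.   1.41 0.36] F [-0.5  0.9  6. ] 0.021865334316356417 15.004943698877469
slide [0. 0. 0.] dr 
r 0.11018842373402926 ang 86.31756455056629
0 [0. 0.] 0.0
2 [ 0.    -0.026] -0.0111
```

View pics/s4c.png

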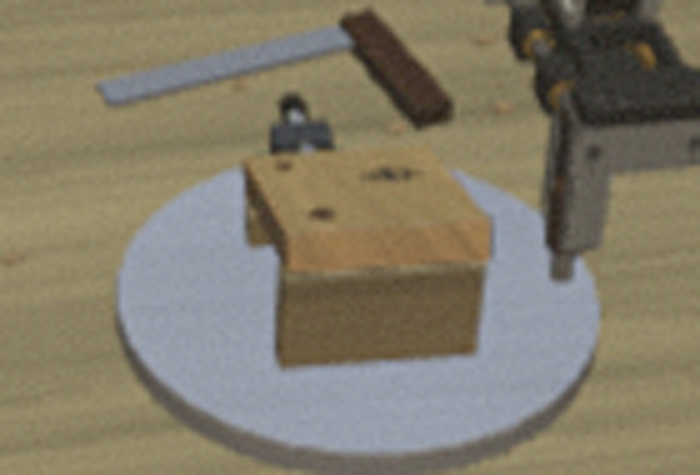

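The board's low edge now faces the pin (crop: pin (303,135), ring (390,173), knots (283,165) and (322,213)), and the side force is low. I release, rise and look on the way to the meter.

Emit:
{"method": "send_rows", "body": {"deltas": [{"slide":[0,0,0],"dr":[0,0,0],"claw":30},{"slide":[0,0,0],"dr":[0,0,0],"claw":42},{"slide":[0,0,0],"dr":[0,0,0],"claw":54},{"slide":[0,0,-0.1],"dr":[0,0,0],"claw":54},{"slide":[0,0,-0.25],"dr":[0,0,0],"claw":54},{"slide":[0,0,-0.42],"dr":[0,0,0],"claw":54},{"slide":[0,0,-0.6],"dr":[0,0,0],"claw":54},{"slide":[-0.2,0,-0.75],"dr":[0,0,0],"claw":54},{"slide":[-0.4,0,-0.9],"dr":[0,0,0.02],"claw":54},{"slide":[-0.6,0,-1],"dr":[0,0,0.05],"claw":54}]}}

```text
time_s: 9.35
eef_pos: [0.5389, 0.1517, 0.3089]
tcp_rot: [0.773, 0.634, 0.002, 0.001]
force: [0.8, -0.5, 0.8]
grip_width: 0.0541
grip_force: 0.0
```

Run:
```python
from h import *
go([.505,-.02,.30],down(24))
```

```text
at [0.5389 0.1517 0.3089] [[0.196, 0.981, 0.004], [0.981, -0.196, 0.0], [0.001, 0.004, -1.0]] t 9.35 q [ 0.17  0.11  1.34 -0.    1.69  0.37] F [ 0.8 -0.5  0.8] 0.05408997388526976 0.0
slide [-1.167  0.002  0.058] dr [ 0.001 -0.001  0.304]
```

Emit:
{"method": "send_rows", "body": {"deltas": [{"slide":[-0.1,0,0],"dr":[0,0,0.03],"claw":60},{"slide":[-0.2,0,0],"dr":[0,0,0.06],"claw":60},{"slide":[-0.3,0,0],"dr":[0,0,0.09],"claw":60},{"slide":[-0.4,0,0],"dr":[0,0,0.12],"claw":60},{"slide":[-0.5,0,0],"dr":[0,0,0.15],"claw":60},{"slide":[-0.6,0,0],"dr":[0,0,0.18],"claw":60},{"slide":[-0.7,0,0],"dr":[0,0,0.21],"claw":60},{"slide":[-0.8,0,0],"dr":[0,0,0.24],"claw":60},{"slide":[-0.9,0,0],"dr":[0,0,0.27],"claw":60},{"slide":[-1,0,0],"dr":[0,0,0.3],"claw":60}]}}

```text
time_s: 10.35
eef_pos: [0.5096, 0.0046, 0.3068]
tcp_rot: [0.977, 0.213, 0.001, 0.0]
force: [0.3, 0.1, -0.1]
grip_width: 0.06
grip_force: 0.0
```

Run:
```python
from h import *
go([.5155,-.27,.30],down(20))
f=grab('wrist');save(f,'w5.png');np.savez('pics/w5cam',T=f['T'],K=[f['fx'],f['fy'],f['cx'],f['cy']])
import m;m.meas('w5')
f=grab('side');save(f,'side5.png');f=grab('scene');save(f,'scene5.png');m.meas('scene5')
```

```text
at [0.5096 0.0046 0.3068] [[0.909, 0.417, 0.001], [0.417, -0.909, -0.0], [0.001, 0.001, -1.0]] t 10.35 q [-0.1  -0.    1.46 -0.    1.69  1.04] F [ 0.3  0.1 -0.1] 0.06000305049820286 0.0
slide [-0.727  1.681  0.046] dr [ 0.    -0.     0.026]
w5 disc 36697 [0.5353 0.1355] [0.124 0.125 0.124 0.124 0.124 0.125 0.125 0.124 0.125 0.125]
w5 block 978 [0.38153043 0.14299399 0.03009704] ((0.37754273414611816, 0.14316894114017487), (0.05468497425317764, 0.034608229994773865), 0.005560197401791811)
w5 meter 357 ((0.5134514570236206, -0.2562415301799774), (0.027277015149593353, 0.007573227398097515), 3.2658591270446777) [ 0.52728357 -0.25194507  0.12246058]
scene5 disc 2492 [0.5363 0.1333] [0.127 0.124 0.124 0.124 0.124 0.124 0.125]
scene5 block 55 [0.37755942 0.14123503 0.03030775] ((0.37763211131095886, 0.13810065388679504), (0.04765952751040459, 0.035469718277454376), 16.06244659423828)
scene5 meter 328 ((0.5168150067329407, -0.268474280834198), (0.0330578088760376, 0.025593174621462822), 19.108200073242188) [ 0.53424327 -0.25390574  0.17373168]
scene5 top 85 [ 0.51795612 -0.26908843  0.17056377] ((0.5160945057868958, -0.2690776586532593), (0.03008091263473034, 0.023604972288012505), 15.479979515075684)
```

View pics/w5.png

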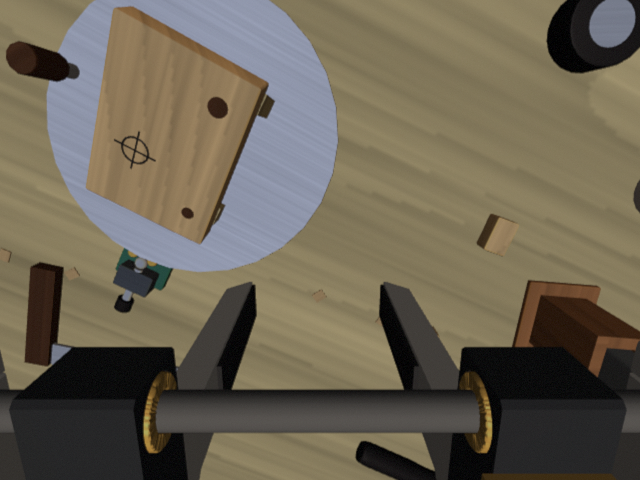

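Wrist view: spot at (134,150), and the board's low edge runs (88,188)–(200,243), facing the pin (140,265) with the studs on either side. Next I fit the board plane and work out its yaw and the spot.

Run:
```python
import numpy as np,cv2
from m import C
for n,uv in (('w5',(134,150)),('scene5',None),('side5',None)):
    P=np.load(f'pics/{n}.npz')['P']; Q=P.reshape(-1,3)
    m=(Q[:,2]>.06)&(Q[:,2]<.125)&(abs(Q[:,0]-.535)<.085)&(abs(Q[:,1]-.134)<.075)
    q=Q[m]
    # ransac-ish plane z=ax+by+c
    ok=np.ones(len(q),bool)
    ok=q[:,2]>.07
    for i in range(15):
        c=np.linalg.lstsq(np.c_[q[ok,:2],np.ones(ok.sum())],q[ok,2],rcond=None)[0]
        r=q[:,2]-np.c_[q[:,:2],np.ones(len(q))]@c; ok=abs(r)<max(.0025,.012*.8**i)
    nn=np.array([-c[0],-c[1],1]);nn/=np.linalg.norm(nn)
    x=np.array([1,0,-nn[0]/nn[2]]);x/=np.linalg.norm(x);y=np.cross(nn,x)
    o=q[ok].mean(0);uvp=np.c_[(q[ok]-o)@x,(q[ok]-o)@y]
    r=cv2.minAreaRect(C(uvp));cen=o+x*r[0][0]+y*r[0][1]
    print(n,ok.sum(),'normal',nn.round(3),'tilt',np.degrees(np.arccos(nn[2])).round(1),'az',np.degrees(np.arctan2(nn[1],nn[0])).round(1),r,'cen',cen.round(4),'z',q[ok,2].min().round(3),q[ok,2].max().round(3))
    a=np.radians(np.degrees(np.arctan2(-nn[1],-nn[0])))
    bx=np.array([np.cos(a),np.sin(a),0]);bx-=nn*(bx@nn);bx/=np.linalg.norm(bx);by=np.cross(nn,bx)
    print('  spot model',(cen-.015*bx+.018*by).round(4))
    if uv: u,v=uv;w=P[v-3:v+4,u-3:u+4].reshape(-1,3).mean(0);print('  spot px',w.round(4),'resid',w[2]-c@[w[0],w[1],1])
P=np.load('pics/w5.npz')['P'];print('knob top',P[52:66:3,20].round(3),P[52:66:3,30].round(3))
```

```text
w5 25404 normal [-0.34   0.019  0.94 ] tilt 19.9 az 176.8 ((-0.010342001914978027, 4.312768578529358e-05), (0.10021012276411057, 0.14103491604328156), 86.81195831298828) cen [0.528  0.1357 0.096 ] z 0.07 0.121
  spot model [0.5149 0.1544 0.0909]
  spot px [0.5164 0.1526 0.0972] resid 0.005781284684512986
scene5 654 normal [-0.339  0.018  0.941] tilt 19.8 az 177.0 ((-0.007488824427127838, 0.0011068619787693024), (0.09916400909423828, 0.14590595662593842), 87.04818725585938) cen [0.5286 0.1332 0.0973] z 0.071 0.122
  spot model [0.5155 0.152  0.0922]
side5 984 normal [-0.341  0.02   0.94 ] tilt 20.0 az 176.7 ((-0.0008558854460716248, 0.002438485622406006), (0.10620465874671936, 0.13977593183517456), 87.26689910888672) cen [0.5273 0.1313 0.0964] z 0.07 0.121
  spot model [0.5143 0.1501 0.0912]
knob top [[0.546 0.243 0.095]
 [0.544 0.243 0.094]
 [0.542 0.243 0.095]
 [0.54  0.243 0.094]
 [0.538 0.241 0.095]] [[0.549 0.237 0.095]
 [0.547 0.236 0.095]
 [0.545 0.237 0.094]
 [0.543 0.236 0.094]
 [0.541 0.236 0.094]]
```

Emit:
{"method": "send_rows", "body": {"deltas": [{"slide":[-0.04,0.1,0],"dr":[0,0,0],"claw":60},{"slide":[-0.08,0.2,0],"dr":[0,0,0],"claw":60},{"slide":[-0.13,0.3,0],"dr":[0,0,0],"claw":60},{"slide":[-0.17,0.4,0],"dr":[0,0,0],"claw":60},{"slide":[-0.22,0.5,0],"dr":[0,0,0],"claw":60},{"slide":[-0.26,0.6,0],"dr":[0,0,0],"claw":60},{"slide":[-0.3,0.7,0],"dr":[0,0,0],"claw":60},{"slide":[-0.35,0.8,0],"dr":[0,0,0],"claw":60},{"slide":[-0.39,0.9,0],"dr":[0,0,0],"claw":60},{"slide":[-0.43,1,0],"dr":[0,0,0],"claw":60}]}}

```text
time_s: 11.5
eef_pos: [0.5144, -0.159, 0.3057]
tcp_rot: [0.977, 0.215, 0.0, 0.0]
force: [-0.1, 0.4, 0.4]
grip_width: 0.0603
grip_force: 0.0
```

Emit:
{"method": "send_rows", "body": {"deltas": [{"slide":[-0.04,0.1,0],"dr":[0,0,0],"claw":60},{"slide":[-0.08,0.2,0],"dr":[0,0,0],"claw":60},{"slide":[-0.13,0.3,0],"dr":[0,0,0.01],"claw":60},{"slide":[-0.17,0.4,0],"dr":[0,0,0.02],"claw":60},{"slide":[-0.22,0.5,0],"dr":[0,0,0.026],"claw":60},{"slide":[-0.26,0.58,0],"dr":[0,0,0.026],"claw":60},{"slide":[-0.29,0.65,0],"dr":[0,0,0.026],"claw":60},{"slide":[-0.3,0.68,0.02],"dr":[0,0,0.026],"claw":60},{"slide":[-0.3,0.68,0.04],"dr":[0,0,0.026],"claw":60},{"slide":[-0.3,0.68,0.04],"dr":[0,0,0.026],"claw":60}]}}

```text
time_s: 12.5
eef_pos: [0.5161, -0.2689, 0.2988]
tcp_rot: [0.985, 0.175, -0.001, -0.001]
force: [-0.9, 0.1, 0.2]
grip_width: 0.0601
grip_force: 0.0
```

Run:
```python
from h import *
go([.5155,-.27,.218],down(20))
f=grab('wrist');save(f,'w6.png')
import m;m.meas('w6')
```

```text
at [ 0.5161 -0.2689  0.2988] [[0.939, 0.345, -0.001], [0.345, -0.939, 0.001], [-0.001, -0.002, -1.0]] t 12.5 q [-0.58  0.16  1.3   0.    1.69  0.64] F [-0.9  0.1  0.2] 0.0601209488859794 0.0
slide [-0.006  0.006  0.539] dr [-0.     0.     0.001]
w6 disc 873 [0.536  0.1349] [0.124 0.126 0.124]
w6 meter 2917 ((0.5149822235107422, -0.267962783575058), (0.029908794909715652, 0.023925527930259705), 19.86316680908203) [ 0.5318632  -0.2527953   0.17225373]
w6 top 2032 [ 0.51551582 -0.26781015  0.16985035] ((0.5149129033088684, -0.2680644094944), (0.029638074338436127, 0.0235881507396698), 20.24056625366211)
```

Emit:
{"method": "send_rows", "body": {"deltas": [{"slide":[0,-0.008,0.06],"dr":[0,0,0],"claw":60},{"slide":[0,-0.008,0.16],"dr":[0,0,0],"claw":60},{"slide":[0,-0.008,0.27],"dr":[0,0,0],"claw":60},{"slide":[0,-0.008,0.38],"dr":[0,0,0],"claw":60},{"slide":[0,-0.008,0.47],"dr":[0,0,0],"claw":55},{"slide":[0,-0.008,0.54],"dr":[0,0,0],"claw":50},{"slide":[0,-0.008,0.54],"dr":[0,0,0],"claw":42},{"slide":[0,-0.008,0.54],"dr":[0,0,0],"claw":34},{"slide":[0,-0.008,0.54],"dr":[0,0,0],"claw":28},{"slide":[0,-0.008,0.54],"dr":[0,0,0],"claw":25}], "newtons": 25}}

```text
time_s: 13.55
eef_pos: [0.5162, -0.2685, 0.2198]
tcp_rot: [0.985, 0.175, 0.001, 0.001]
force: [0.6, 0.4, -0.6]
grip_width: 0.0256
grip_force: 0.0
```

Emit:
{"method": "send_rows", "body": {"deltas": [{"slide":[0,0,0],"dr":[0,0,0],"claw":18},{"slide":[0,0,0],"dr":[0,0,0],"claw":18},{"slide":[0,0,0],"dr":[0,0,0],"claw":18},{"slide":[0,0,0],"dr":[0,0,0],"claw":18},{"slide":[0,0,-0.1],"dr":[0,0,0],"claw":18},{"slide":[0,0,-0.22],"dr":[0,0,0],"claw":18},{"slide":[0,0,-0.35],"dr":[0,0,0],"claw":18},{"slide":[0,0,-0.5],"dr":[0,0,0],"claw":18},{"slide":[0,0,-0.65],"dr":[0,0,0],"claw":18},{"slide":[0,0,-0.8],"dr":[0,0,0],"claw":18}], "newtons": 25}}

```text
time_s: 14.55
eef_pos: [0.5155, -0.2681, 0.3394]
tcp_rot: [0.985, 0.175, -0.001, -0.0]
force: [0.5, -1.1, -1.8]
grip_width: 0.0237
grip_force: 25.0
```

```bash
cat > t.py <<'E'
from h import *
n=np.array([-.340,.019,.940]);n/=np.linalg.norm(n)
S=np.array([.515,.153,.0914])
z=-n
def rot(yaw):  # tool x projected at yaw
    x=np.array([np.cos(np.radians(yaw)),np.sin(np.radians(yaw)),0]);x-=z*(x@z);x/=np.linalg.norm(x);return np.c_[x,np.cross(z,x),z]
def tgt(h,L=.204): return S+n*(L+h)  # L tip to TCP, h tip height
E
python3 - <<'E'
from t import *
go([.5153,-.2683,.40])
f=grab('side');save(f,'side7.png');f=grab('scene');save(f,'scene7.png')
cv2.imwrite('pics/s7c.png',np.hstack([cv2.resize(np.load(f'pics/{k}.npz')['frame'][y:y+200,x:x+130],None,fx=3,fy=3)[:,:,::-1] for k,y,x in (('side7',200,260),('scene7',110,130))]))
E
```

```text
at [ 0.5155 -0.2681  0.3394] [[0.939, 0.345, -0.001], [0.345, -0.939, 0.001], [-0.001, -0.001, -1.0]] t 14.55 q [-0.58  0.15  1.22 -0.    1.76  0.64] F [ 0.5 -1.1 -1.8] 0.023711936489773315 24.976017773151398
slide [-0.002  0.    -0.404] dr
```

View pics/s7c.png

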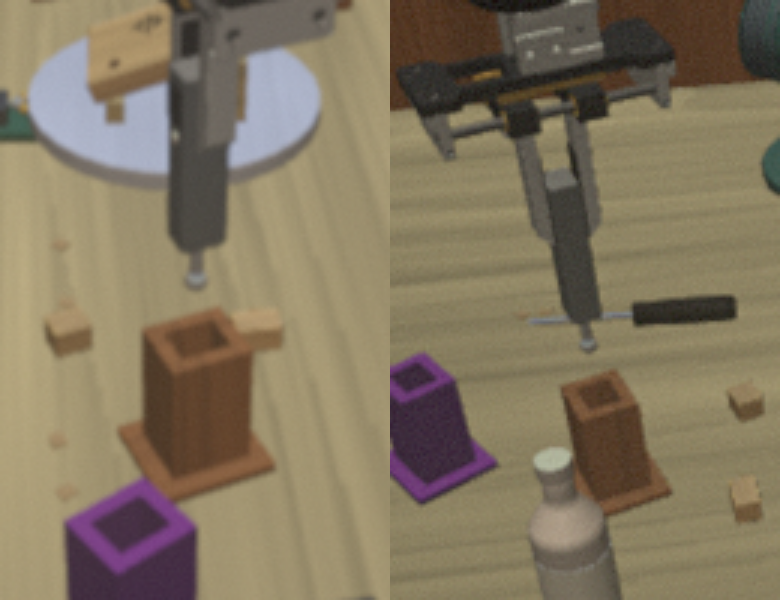

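Meter is held straight with the tip clear of the stand; the stand is empty below it. I carry it towards the board.

Emit:
{"method": "send_rows", "body": {"deltas": [{"slide":[0.01,-0.1,-0.06],"dr":[0,0,0],"claw":18},{"slide":[0.02,-0.2,-0.12],"dr":[0,0,0],"claw":18},{"slide":[0.04,-0.3,-0.18],"dr":[0,0,0],"claw":18},{"slide":[0.06,-0.4,-0.22],"dr":[0,0,0],"claw":18},{"slide":[0.07,-0.5,-0.25],"dr":[0,0,0],"claw":18},{"slide":[0.09,-0.6,-0.28],"dr":[0,0,0],"claw":18},{"slide":[0.1,-0.7,-0.3],"dr":[0,0,0],"claw":18},{"slide":[0.11,-0.8,-0.3],"dr":[0,0,0],"claw":18},{"slide":[0.13,-0.9,-0.3],"dr":[0,0,0],"claw":18},{"slide":[0.14,-1,-0.3],"dr":[0,0,0],"claw":18}]}}

```text
time_s: 15.65
eef_pos: [0.4835, -0.1189, 0.3833]
tcp_rot: [0.985, 0.175, -0.0, -0.0]
force: [0.2, -0.4, -1.6]
grip_width: 0.0235
grip_force: 25.0
```

Emit:
{"method": "send_rows", "body": {"deltas": [{"slide":[0.01,-0.1,0],"dr":[0,0,0],"claw":18},{"slide":[0.02,-0.2,0],"dr":[0,0,0],"claw":18},{"slide":[0.04,-0.3,0],"dr":[0,0,0],"claw":18},{"slide":[0.06,-0.4,0],"dr":[0,0,0],"claw":18},{"slide":[0.07,-0.5,0],"dr":[0,0,0],"claw":18},{"slide":[0.09,-0.6,0],"dr":[0,0,0],"claw":18},{"slide":[0.1,-0.7,0],"dr":[0,0,0],"claw":18},{"slide":[0.11,-0.8,0],"dr":[0,0,0],"claw":18},{"slide":[0.13,-0.9,0],"dr":[0,0,0],"claw":18},{"slide":[0.14,-1,0],"dr":[0,0,0],"claw":18}]}}

```text
time_s: 16.65
eef_pos: [0.4514, 0.029, 0.3837]
tcp_rot: [0.985, 0.175, 0.0, 0.0]
force: [0.0, 0.7, -1.8]
grip_width: 0.0244
grip_force: 25.0
```

Run:
```python
from t import *
print(tgt(.06,.205))
go(tgt(.06,.205),rot(20))
```

```text
[0.42488022 0.15803611 0.3405547 ]
at [0.4514 0.029  0.3837] [[0.939, 0.345, 0.0], [0.345, -0.939, -0.0], [0.0, 0.0, -1.0]] t 16.65 q [-0.06 -0.13  1.43 -0.    1.85  1.16] F [ 0.   0.7 -1.8] 0.02438088394871567 24.975111186504364
slide [ 0.13  -0.868  0.287] dr [-0.045  0.101 -0.006]
```

Emit:
{"method": "send_rows", "body": {"deltas": [{"slide":[0.02,-0.1,0],"dr":[-0.005,0.01,0],"claw":18},{"slide":[0.03,-0.2,0],"dr":[-0.01,0.02,0],"claw":18},{"slide":[0.04,-0.3,0.02],"dr":[-0.015,0.035,0],"claw":18},{"slide":[0.05,-0.4,0.05],"dr":[-0.02,0.05,-0.002],"claw":18},{"slide":[0.07,-0.5,0.1],"dr":[-0.025,0.06,-0.004],"claw":18},{"slide":[0.09,-0.6,0.15],"dr":[-0.03,0.07,-0.005],"claw":18},{"slide":[0.1,-0.7,0.2],"dr":[-0.035,0.085,-0.006],"claw":18},{"slide":[0.12,-0.8,0.25],"dr":[-0.04,0.095,-0.006],"claw":18},{"slide":[0.13,-0.87,0.287],"dr":[-0.045,0.101,-0.006],"claw":18},{"slide":[0.13,-0.87,0.287],"dr":[-0.045,0.101,-0.006],"claw":18}]}}

```text
time_s: 17.65
eef_pos: [0.4235, 0.1585, 0.3393]
tcp_rot: [0.968, 0.183, 0.166, 0.041]
force: [0.1, -0.6, -1.4]
grip_width: 0.0238
grip_force: 25.0
```

Run:
```python
from t import *
go(tgt(.02,.205),rot(20))
f=grab('wrist');save(f,'w8.png');f2=grab('side');save(f2,'side8.png');f3=grab('scene');save(f3,'scene8.png')
c=lambda f,y,x:cv2.resize(f['frame'][y:y+150,x:x+200],None,fx=2,fy=2,interpolation=2)
top=np.hstack([c(f2,120,220),c(f3,110,270)]);
w=cv2.resize(f['frame'],(400,300));
cv2.imwrite('pics/v8.png',np.vstack([top,np.hstack([w,cv2.resize(f['frame'][150:350,190:457],(400,300))])])[:,:,::-1])
```

```text
at [0.4235 0.1585 0.3393] [[0.877, 0.341, 0.337], [0.368, -0.929, -0.019], [0.307, 0.141, -0.941]] t 17.65 q [ 0.3  -0.31  1.69 -0.12  1.44  1.49] F [ 0.1 -0.6 -1.4] 0.02381223708153465 24.976025819778442
slide [0.01  0.008 0.262] dr [-0.     0.001  0.001]
```

View pics/v8.png

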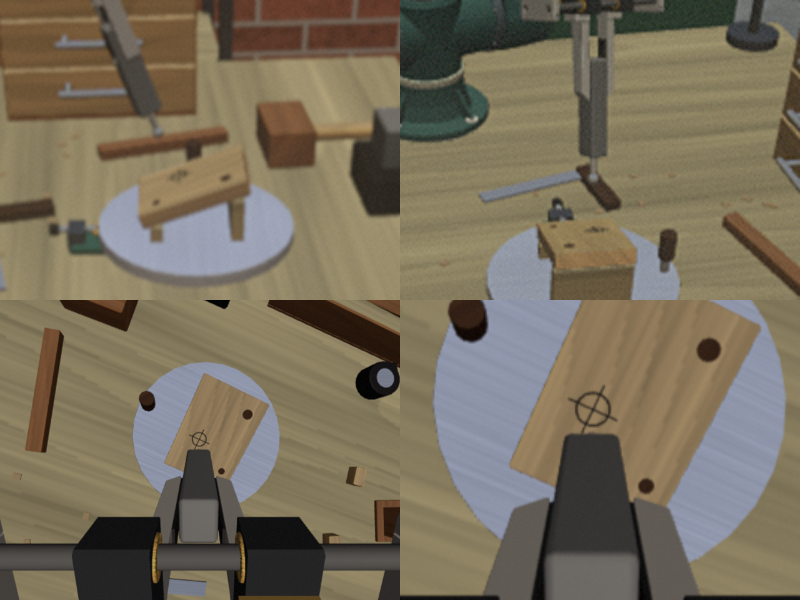

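Panels: the meter is tilted square to the board, with the tip in the side view at px (298.5,185.5), in the scene view at px (367,198). The ring in the wrist view is at (318.8,222.7). I check the tip and spot in numbers.

Run:
```python
from t import *
s=ctrl.sense();R0=R.from_quat(s['tcp_rot']).as_matrix();p=np.array(s['eef_pos'])
tip=p+R0[:,2]*.205;print('tip by kin',tip.round(4))
# triangulate with the fixed cams
A=[];b=[]
def ray(f,uv):
    d=f['T'][:3,:3]@np.array([(uv[0]-f['cx'])/f['fx'],(uv[1]-f['cy'])/f['fy'],1]);return f['T'][:3,3],d/np.linalg.norm(d)
fs,fc,fw=grab('side'),grab('scene'),grab('wrist')
for f,uv in ((fs,(298.5,185.5)),(fc,(367,198))):
    o,d=ray(f,uv);M=np.eye(3)-np.outer(d,d);A.append(M);b.append(M@o)
x,r,*_=np.linalg.lstsq(np.vstack(A),np.hstack(b),rcond=None);print('ball centre tri',x.round(4),'res',np.sqrt(r).round(4),'kin ball',(tip-R0[:,2]*.007).round(4))
# spot from each camera on plane
for nm,f,uv in (('wrist',fw,(318.8,222.7)),):
    o,d=ray(f,uv);t=((S-o)@n)/(d@n);print('spot',nm,(o+t*d).round(4))
for nm,f in (('side',fs),('scene',fc)):
    uv=f['fx']*0;c=np.linalg.inv(f['T'])@np.r_[S,1];print(nm,'S projects',(c[:2]/c[2]*f['fx']+[f['cx'],f['cy']]).round(1))
    # shell axis
    Q=cloud(f).reshape(-1,3);l=(Q-p)@R0
    m=(abs(l[:,0])<.02)&(abs(l[:,1])<.016)&(l[:,2]>.105)&(l[:,2]<.165);l=l[m]
    k=np.array([[l[(l[:,2]>a)&(l[:,2]<a+.015)][:,i].mean() for i in (0,1)] for a in (.105,.12,.135,.15)]);print(nm,m.sum(),'shell xy drift in tool frame',k.round(4).tolist())
P=cloud(fw);l=(P.reshape(-1,3)-[0,0,0]);q=l[(l[:,2]>.071)&(l[:,2]<.121)&(abs(l[:,0]-.528)<.06)&(abs(l[:,1]-.133)<.045)];print('plane offset in wrist',np.median((q-S)@n).round(4))
```

```text
tip by kin [0.4948 0.153  0.1483]
ball centre tri [0.4889 0.154  0.1543] res [0.0009] kin ball [0.4924 0.1531 0.1548]
spot wrist [0.5178 0.1522 0.0924]
side S projects [309.1 207.6]
side 315 shell xy drift in tool frame [[-0.0051, 0.0105], [-0.0055, 0.0098], [-0.0059, 0.0104], [-0.0049, 0.0107]]
scene S projects [367.6 224.5]
scene 345 shell xy drift in tool frame [[0.0057, 0.0061], [0.0065, 0.006], [0.0078, 0.006], [0.0066, 0.0063]]
plane offset in wrist -0.0006
```

Emit:
{"method": "send_rows", "body": {"deltas": [{"slide":[0,0,0.03],"dr":[0,0,0],"claw":18},{"slide":[0.005,0.005,0.07],"dr":[0,0,0],"claw":18},{"slide":[0.01,0.01,0.11],"dr":[0,0,0],"claw":18},{"slide":[0.015,0.01,0.15],"dr":[0,0,0],"claw":18},{"slide":[0.015,0.01,0.19],"dr":[0,0,0],"claw":18},{"slide":[0.015,0.01,0.23],"dr":[0,0,0],"claw":18},{"slide":[0.015,0.01,0.27],"dr":[0,0,0],"claw":18},{"slide":[0.015,0.01,0.3],"dr":[0,0,0],"claw":18},{"slide":[0.015,0.01,0.32],"dr":[0,0,0],"claw":18},{"slide":[0.015,0.01,0.335],"dr":[0,0,0],"claw":18}]}}

```text
time_s: 18.95
eef_pos: [0.4447, 0.1555, 0.294]
tcp_rot: [0.968, 0.182, 0.168, 0.042]
force: [-0.3, -0.3, -0.8]
grip_width: 0.0241
grip_force: 25.0
```

```bash
sed -i 's/S=np.array(.*/S=np.array([.516,.153,.0914])/' t.py
cat > pr.py <<'E'
from t import *
s=ctrl.sense();R0=R.from_quat(s['tcp_rot']).as_matrix();tip=np.array(s['eef_pos'])+R0[:,2]*.205
go(tgt(-.006,.205),rot(20));d=tip-S;print('h',(d@n).round(4),'lateral',np.round(d-n*(d@n),4),'Fn',np.round(np.array(s['force'])@n,2))
E
python3 pr.py
```

```text
at [0.4447 0.1555 0.294 ] [[0.878, 0.338, 0.34], [0.366, -0.93, -0.02], [0.309, 0.142, -0.94]] t 18.95 q [ 0.28 -0.27  1.74 -0.12  1.34  1.48] F [-0.3 -0.3 -0.8] 0.024116491628373964 24.975741505622864
slide [-0.008 -0.014  0.105] dr [ 0.  0. -0.]
h 0.0098 lateral [ 0.0017 -0.0017  0.0007] Fn -0.64
```

Emit:
{"method": "send_rows", "body": {"deltas": [{"slide":[-0.004,-0.01,0.01],"dr":[0,0,0],"claw":18},{"slide":[-0.008,-0.014,0.02],"dr":[0,0,0],"claw":18},{"slide":[-0.008,-0.014,0.03],"dr":[0,0,0],"claw":18},{"slide":[-0.008,-0.014,0.04],"dr":[0,0,0],"claw":18},{"slide":[-0.008,-0.014,0.05],"dr":[0,0,0],"claw":18},{"slide":[-0.008,-0.014,0.06],"dr":[0,0,0],"claw":18},{"slide":[-0.008,-0.014,0.07],"dr":[0,0,0],"claw":18},{"slide":[-0.008,-0.014,0.08],"dr":[0,0,0],"claw":18},{"slide":[-0.008,-0.014,0.08],"dr":[0,0,0],"claw":18},{"slide":[-0.008,-0.014,0.08],"dr":[0,0,0],"claw":18}]}}

```text
time_s: 19.95
eef_pos: [0.447, 0.1568, 0.2825]
tcp_rot: [0.968, 0.182, 0.168, 0.042]
force: [-1.0, 0.1, 0.2]
grip_width: 0.0239
grip_force: 25.0
```

```bash
python3 pr.py
```

```text
at [0.447  0.1568 0.2825] [[0.878, 0.338, 0.34], [0.366, -0.931, -0.02], [0.31, 0.142, -0.94]] t 19.95 q [ 0.28 -0.26  1.76 -0.12  1.31  1.49] F [-1.   0.1  0.2] 0.023926061544030826 24.975950717926025
slide [-0.001 -0.001  0.028] dr [ 0.  0. -0.]
h -0.0018 lateral [ 0.0001 -0.0002  0.    ] Fn 0.53
```

Contact force is ≈1.7 N at about 2 mm in, which matches the spring. I press 4.5 mm more.

Emit:
{"method": "send_rows", "body": {"deltas": [{"slide":[0,0,0.004],"dr":[0,0,0],"claw":18},{"slide":[0,0,0.008],"dr":[0,0,0],"claw":18},{"slide":[0,0,0.012],"dr":[0,0,0],"claw":18},{"slide":[0,0,0.016],"dr":[0,0,0],"claw":18},{"slide":[0,0,0.02],"dr":[0,0,0],"claw":18},{"slide":[0,0,0.025],"dr":[0,0,0],"claw":18},{"slide":[0,0,0.03],"dr":[0,0,0],"claw":18},{"slide":[0,0,0.03],"dr":[0,0,0],"claw":18},{"slide":[0,0,0.03],"dr":[0,0,0],"claw":18},{"slide":[0,0,0.03],"dr":[0,0,0],"claw":18}]}}

```text
time_s: 20.95
eef_pos: [0.4486, 0.1567, 0.2782]
tcp_rot: [0.968, 0.182, 0.168, 0.042]
force: [-1.8, 0.6, 1.9]
grip_width: 0.0244
grip_force: 25.0
```

```bash
python3 pr.py
python3 - <<'E'
from t import *
Fs=[]
f=grab('wrist');f2=grab('side');f3=grab('scene')
for i in range(6): grab('side');Fs.append(np.array(ctrl.sense()['force'])@n)
print('Fn',np.round(Fs,2))
c=lambda f,y,x:cv2.resize(f['frame'][y:y+75,x:x+100],None,fx=4,fy=4,interpolation=2)
cv2.imwrite('pics/v9.png',np.vstack([np.hstack([c(f2,150,260),c(f3,175,320)]),np.hstack([cv2.resize(f['frame'],(400,300)),cv2.resize(f['frame'][150:350,190:457],(400,300))])])[:,:,::-1])
E
```

```text
at [0.4486 0.1567 0.2782] [[0.878, 0.338, 0.34], [0.366, -0.931, -0.02], [0.31, 0.142, -0.94]] t 20.95 q [ 0.28 -0.25  1.76 -0.12  1.3   1.49] F [-1.8  0.6  1.9] 0.024403400105768497 24.976433515548706
slide [-0.001 -0.001 -0.002] dr [ 0.  0. -0.]
h -0.0064 lateral [ 0.0001 -0.0002  0.    ] Fn 2.41
Fn [2.07 1.4  1.96 2.38 2.15 2.67]
```

View pics/v9.png

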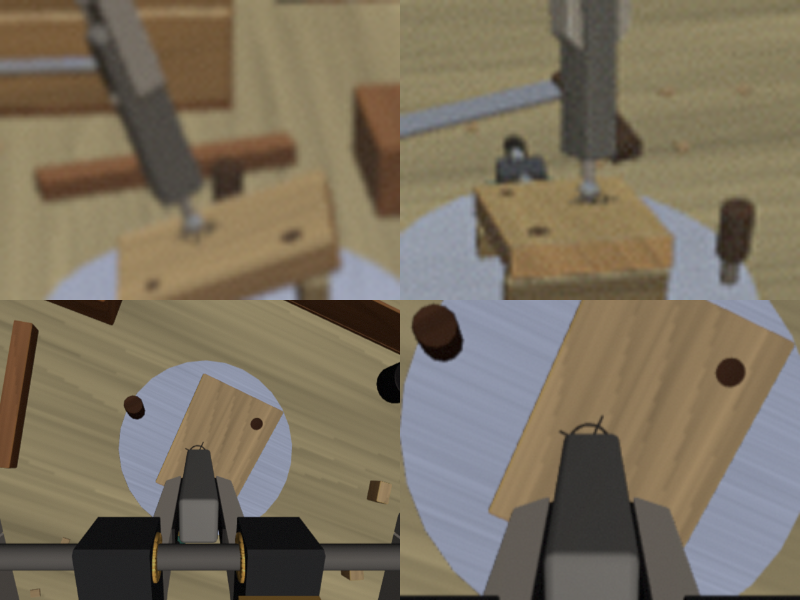

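Both views show the ball tip on the ring centre: side panel ≈(197,236) against a spot projection of (198,232), scene panel (589,202) against (590,198). The push is ≈3.3 N and the pose is steady, so I hand in.

```bash
python3 -c "
from workcell import close_job
print(close_job())"
```

```text
the job is handed in; nothing more can be done
None
```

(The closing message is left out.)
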